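# Shut the red valve on the vacuum manifold

## Task

The sample on the red line of the vacuum manifold is finished: shut the valve with the red handle by turning it clockwise until it stops, with the handle square across its line. Do not touch the blue and yellow handles beside it, whose lines are still in use, and let go when done.

Things in the scene. Friction and masses are not known exactly. Their poses are not given: they have to be found in the camera images.
- valve_red (a joint): angle of the red valve handle, rad: 0 = open (bar along its own nozzle line), grows clockwise seen from above, 1.571 = shut, bar square across that line, at a firm stop. Starts at 0.25 to 0.55, stays where left; takes 0.05 N m to turn.
- valve_red_grip (a point): grip point of the red handle, on its upright turning axis, 58 mm above the table. The handle is a bar 44 mm long (x axis), 16 mm thick (y axis), from 40 to 74 mm above the table, white stripe on top towards the nozzle; pinch it across the 16 mm. The axes turn with it, z is up. Below the bar: a 13 mm stem, then the valve body, top 33 mm above the table.
- valve_blue: blue handle of a neighbouring valve, same shape, at any angle; not to be touched. Origin on its turning axis under the bar, 40 mm above the table, x along the bar, z up. The three valves (colours in any order) stand in a row 72 mm apart on a fixed grey plate 110 x 250 mm, nozzles forward, a header pipe behind; all but the handles is lower than 36 mm.
- valve_yellow: yellow handle of the other valve in the row, same shape and origin as the blue one, at any angle; not to be touched.

How it is judged:
By the outcome, as a careful person would: the job done as asked, in the order asked, and still so for the second after the job is handed in, with the robot touching nothing.
It also fails if it takes over 29 s, if anything falls off the work surface, if the arm or the gripper's body presses on something with over 40 N, if the wrist force passes 120 N, or if a joint passes its speed limit or range.

## Robot

A 6-joint arm with a two-finger parallel gripper is mounted at the origin on a cart in front of the work surface, level with it; the furniture and walls round the work are solid. World frame = base frame: x ahead of the robot, y to its left, z up, the work surface at z = 0. Lengths are in m, angles in degrees, forces in N, time in s.
With the tool pointing down it reaches from about 0.35 to 0.875 m from the base axis. Payload 4.2 kg.
Tool frame: the origin (TCP) lies on the centre line of the jaws, within the pads' length; the fingertips stand tip_reach ahead of it and the grasp point (between the pads) is the TCP (tip_reach is the distance from the TCP to the fingertips, in m); z points along the fingers, y is the line along which they close (so a half turn about z gives the same grasp; the last joint's range is limited). The gripper opens to 87 mm and grips with 3 to 60 N. Pads are 19 mm wide; open, the fingers measure 117 mm over their backs; the gripper's body (75 mm by 190 mm) begins 51 mm behind the grasp point.
Start: joints at [-57.72, 22.042, 0.453, 0, -68.411, -14.817], TCP at [0.188, -0.596, 0.242] pointing down, gripper open.
Joint ranges: [-179.83, 179.83], [-69.29, 118.12], [-61.27, 80.66], [-181.25, 117.63], [-171.15, -9.14], [-177.46, 177.46]. Speed limits (degrees/s): [159.86, 159.86, 180, 180, 180, 180].

## Interface

Orientations are given as a 3x3 rotation matrix whose columns are the frame's x, y, z axes.
In Python, from station import sense, capture, finish_job, tip_reach gives the robot as it stands.
- The arm moves only by the tool arm_command, never from a script. Its argument "deltas" is a list of rows, each a list of 7 numbers: the turn, a rotation vector about the tool's x, y, z in rad, then the shift along the tool's x, y, z in cm, then the closure, from -1 (fully open) to 1 (shut), so that 0 is half open. In form: [[rx, ry, rz, dx, dy, dz, hand], ...]. A call has 1 to 8 rows; each row is the pose to reach, as a shift and turn from the pose commanded when the call began, along the tool's axes at that moment; what a row does not reach only later rows make up. A row lasts 1/12 s, in which the tool goes at most 41.7 mm and 7.16 degrees, less where a joint would pass 70% of its speed; a pose out of reach is approached as far as the arm can. A call with a gripper value outside its range is refused whole. The fingers move at their own pace and stop on an object; the grip force is fixed at half the most. Time passes only in rows, so rows that repeat a pose let the fingers close. It gives the time, the measured TCP pose, the force, the opening and the grip force at its end, in the units of the state.
- sense(): the state, without advancing time (a new reading comes with each control period).
- capture(name): name is "scene" or "top" or "wrist"; returns a dict with "pixels" (400x640x3 uint8, blue, green, red), "fovy" (degrees; the focal length in pixels is half the picture's height over the tangent of half this angle, whatever the lens; pixels are square), "cx", "cy" (the principal point, pixels), "rvec" (rotation vector, rad) and "tvec" (3), from world to camera coordinates, as OpenCV has them. Camera axes: x right, y down, z forward; pixel columns grow to the right and rows downward; lengths in m; the calibration is good to about 2 mm. A picture is of the moment at which its call begins. There is no depth.
- finish_job(): hands the job in; it is judged then, once.
The state is a dict: "time_s": time; "joints": joint angles; "joint_velocities": joint speeds; "effort": joint torques, N m; "tcp_pos": TCP position; "ee_rot": TCP orientation; "wrist_force": force on the tool from outside, world axes, zero at the start; "moment": the same for the moment, N m; "gripper_width": opening from 0.0 (shut) to 1.0 (fully open); "gripper_force": force on a finger pad.
Only numpy, scipy, OpenCV 4.12 (cv2) and the standard library are available. Lean on these libraries where they do the work, as an engineer would, in place of code of your own. Each camera call takes 0.05 s, during which the arm holds its last target. There are 200 camera calls.

## Working session

There is one attempt and no reset: what is moved stays moved. The work goes in short steps, Python scripts to look and compute and a tool call to move; the robot and the scene stay as the last step left them, time stands still between calls to the robot, and variables do not carry over. Pictures are saved under pics/ and viewed, at most 10 in all, crops included, and the job is handed in when it is done.

Besides the shell and the picture viewer there is one more tool, called as name(argument=value, ...), one argument or row to a line, values as JSON. arm_command: Moves the arm, as the interface text tells. Its arguments: {"type":"object","properties":{"deltas":{"type":"array"}},"required":["deltas"]}

```bash
mkdir -p pics; cat > h.py <<'E'
import numpy as np, cv2
from station import sense, capture, finish_job, tip_reach
def ray(c,u,v,z):
    f=200/np.tan(np.radians(c['fovy'])/2)
    R=cv2.Rodrigues(np.array(c['rvec'],float))[0]; t=np.array(c['tvec'],float).ravel()
    o=-R.T@t; d=R.T@np.array([(u-c['cx'])/f,(v-c['cy'])/f,1])
    return o+d*(z-o[2])/d[2]
E
python3 - <<'E'
from h import *
import pickle
c=capture('top'); pickle.dump(c,open('top.pkl','wb')); cv2.imwrite('pics/top.png',c['pixels'])
s=sense(); print(tip_reach,s['tcp_pos'],s['ee_rot'],s['time_s'])
hsv=cv2.cvtColor(c['pixels'],cv2.COLOR_BGR2HSV)
print(c['fovy'],c['rvec'],c['tvec'])
E
```

```text
0.019 [ 0.18741822 -0.5956701   0.24049862] [[-9.53971321e-01 -2.99896999e-01 -7.13522544e-04]
 [-2.99897835e-01  9.53969291e-01  1.96994983e-03]
 [ 8.98965523e-05  2.09325951e-03 -9.99997805e-01]] 0.05
43.03824953737447 [ 2.1104607  -2.16071327  0.20473793] [-0.01833935  0.57730244  0.85770725]
```

View pics/top.png

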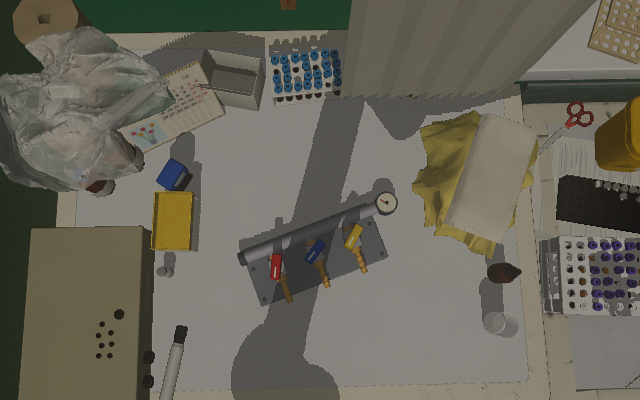

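The top view shows the manifold, with the red handle at about (277,266), blue at (315,251) and yellow at (354,237). The nozzles point down-right. I'll crop in for detail.

```bash
python3 - <<'E'
from h import *
import pickle
c=pickle.load(open('top.pkl','rb'))
cv2.imwrite('pics/crop.png',cv2.resize(c['pixels'][210:310,230:400],None,fx=4.7,fy=4.7,interpolation=cv2.INTER_CUBIC))
for u,v,z in [(277,266,.074),(315,251,.074),(354,237,.074),(264,303,0.01),(388,257,.01),(320,200,0)]: print(u,v,ray(c,u,v,z).round(4))
E
```

```text
277 266 [0.4594 0.0453 0.074 ]
315 251 [ 0.4834 -0.02    0.074 ]
354 237 [ 0.5059 -0.0878  0.074 ]
264 303 [0.3967 0.074  0.01  ]
388 257 [ 0.474  -0.1543  0.01  ]
320 200 [ 0.5851 -0.032   0.    ]
```

View pics/crop.png

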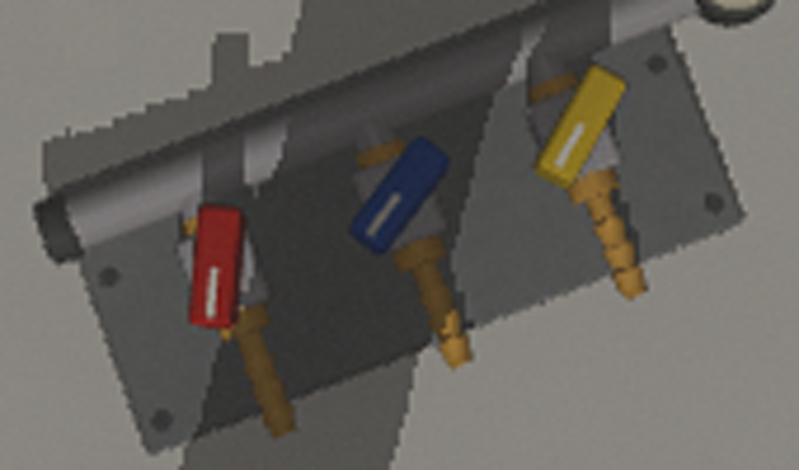

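The crop shows the red bar from about (220,207) to (210,322), with its stripe at the lower end. That puts it about 24° clockwise of its nozzle line. Next I'll check the path in the scene view and work out the first move.

```bash
cat >> h.py <<'E'
def plan(target,xdir_deg,label=''):
    s=sense(); R=np.array(s['ee_rot']); p=np.array(s['tcp_pos'])
    a=np.radians(xdir_deg); X=np.array([np.cos(a),np.sin(a),0]); Z=np.array([0,0,-1.]); Rt=np.c_[X,np.cross(Z,X),Z]
    print(label,'rot',cv2.Rodrigues(R.T@Rt)[0].ravel().round(4),'shift cm',(R.T@(np.array(target)-p)*100).round(2),'t',s['time_s'],'q',np.round(s['joints'],1))
E
python3 - <<'E'
from h import *
import pickle
c=pickle.load(open('top.pkl','rb'))
P=lambda u,v,z: ray(c,230+u/4.7,210+v/4.7,z)
ang=lambda a,b: np.degrees(np.arctan2(*(b-a)[[1,0]]))%360
w=lambda a,b:np.linalg.norm(a-b)
tops={'red':[(221,207),(208,325)],'blue':[(433,147),(366,246)],'yel':[(610,73),(551,182)]}
C={}
for k,(a,b) in tops.items():
    A,B=P(*a,.074),P(*b,.074); C[k]=(A+B)/2; print(k,C[k].round(4),w(A,B).round(4),ang(A,B).round(1))
print('row',ang(C['yel'],C['red']),w(C['red'],C['blue']),w(C['blue'],C['yel']))
print('plate front edge',ang(P(745,215,.0),P(152,455,.0)))
plan([*C['red'][:2],.24],197.5)
c=capture('scene'); cv2.imwrite('pics/scene.png',c['pixels'])
E
```

```text
red [0.4585 0.0476 0.074 ] 0.0427 173.1
blue [ 0.4821 -0.02    0.074 ] 0.0435 144.5
yel [ 0.5058 -0.087   0.074 ] 0.0458 149.7
row 109.32146706754604 0.07164019802807578 0.07105320758417752
plate front edge 110.36427214344216
 rot [ 0.0021 -0.0001 -0.0008] shift cm [-45.16  53.24   0.16] t 0.05 q [-57.7  22.1   0.4  -0.  -68.4 -14.8]
```

View pics/scene.png

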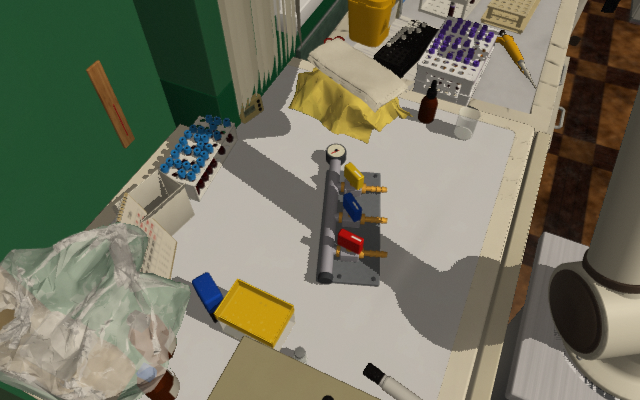

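The scene view shows a clear path: nothing tall stands between the tool and the manifold. The red handle is at about (350,240), nearest the camera, with blue and yellow beyond it. I'll move above red, turning on the way and part-closing the hand.

arm_command(
  deltas=[
    [0,0,0.05,-2.6,3.1,0,0.1],
    [0,0,0.1,-5.2,6.2,0,0.1],
    [0,0,0.15,-7.8,9.3,0,0.1],
    [0,0,0.2,-10.4,12.4,0,0.1],
    [0,0,0.25,-13,15.5,0,0.1],
    [0,0,0.3,-15.6,18.5,0,0.1],
    [0,0,0.35,-18.2,21.5,0,0.1],
    [0,0,0.426,-20.8,24.5,0,0.1],
  ],
)

```text
time_s: 0.77
tcp_pos: [0.3125, -0.2982, 0.2414]
ee_rot: [[-0.992, 0.124, -0.0], [0.124, 0.992, 0.0], [0.0, 0.0, -1.0]]
wrist_force: [0.9, -0.4, 0.8]
gripper_width: 0.498
gripper_force: 0.0
```

```bash
python3 -c "
from h import *
plan([.4585,.0476,.2],173.1)"
```

```text
rot [ 0.0002 -0.0002 -0.0042] shift cm [-10.19  36.12   4.14] t 0.7667 q [-22.    2.8 -24.9  -0.  -62.3 -75.2]
```

Joint 6 would end near -167°, which is close to its limit. I'll take the half-turned grasp instead.

arm_command(
  deltas=[
    [0,0,-0.12,-1.1,3.9,0,0.1],
    [0,0,-0.24,-2.2,7.8,0,0.1],
    [0,0,-0.36,-3.3,11.7,0,0.1],
    [0,0,-0.48,-4.4,15.6,0,0.1],
    [0,0,-0.6,-5.5,19.5,0,0.1],
    [0,0,-0.72,-6.6,23.4,0,0.1],
    [0,0,-0.84,-7.7,27.3,0,0.1],
    [0,0,-0.96,-8.8,31.2,0,0.1],
  ],
)

```text
time_s: 1.43
tcp_pos: [0.4375, 0.0011, 0.2416]
ee_rot: [[-0.663, -0.748, 0.0], [-0.748, 0.663, 0.0], [-0.0, 0.0, -1.0]]
wrist_force: [0.4, -1.2, 0.0]
gripper_width: 0.453
gripper_force: 0.0
```

arm_command(
  deltas=[
    [0,0,-0.12,0,0,0,0.1],
    [0,0,-0.24,0,0,0,0.1],
    [0,0,-0.36,0,0,0,0.1],
    [0,0,-0.48,0,0,0,0.1],
    [0,0,-0.6,0,0,0,0.1],
    [0,0,-0.72,0,0,0,0.1],
    [0,0,-0.84,0,0,0,0.1],
    [0,0,-0.96,0,0,0,0.1],
  ],
)

```text
time_s: 2.1
tcp_pos: [0.4372, -0.001, 0.2412]
ee_rot: [[0.232, -0.973, -0.001], [-0.973, -0.232, -0.0], [-0.0, 0.001, -1.0]]
wrist_force: [-0.1, 0.6, -1.5]
gripper_width: 0.45
gripper_force: 0.0
```

arm_command(
  deltas=[
    [0,0,-0.12,0,0,0,0.1],
    [0,0,-0.24,0,0,0,0.1],
    [0,0,-0.36,0,0,0,0.1],
    [0,0,-0.48,0,0,0,0.1],
    [0,0,-0.6,0,0,0,0.1],
    [0,0,-0.72,0,0,0,0.1],
    [0,0,-0.84,0,0,0,0.1],
    [0,0,-0.96,0,0,0,0.1],
  ],
)

```text
time_s: 2.77
tcp_pos: [0.4372, -0.001, 0.2412]
ee_rot: [[0.93, -0.368, -0.001], [-0.368, -0.93, -0.0], [-0.001, 0.0, -1.0]]
wrist_force: [0.5, -0.8, -0.2]
gripper_width: 0.449
gripper_force: 0.0
```

```bash
python3 -c "
from h import *
plan([.4585,.0476,.2],353.1)"
```

```text
rot [ 0.0003  0.0008 -0.2566] shift cm [ 0.19 -5.31  4.12] t 2.7667 q [ 21.3   3.4 -24.2  -0.  -62.4  47.1]
```

arm_command(
  deltas=[
    [0,0,-0.1,0.1,-2,1.4,0.1],
    [0,0,-0.2,0.2,-4,2.8,0.1],
    [0,0,-0.257,0.2,-5.3,4.1,0.1],
    [0,0,-0.257,0.2,-5.3,4.1,0.1],
    [0,0,-0.257,0.2,-5.3,4.1,0.1],
  ],
)

```text
time_s: 3.18
tcp_pos: [0.4587, 0.0475, 0.1997]
ee_rot: [[0.992, -0.126, -0.003], [-0.126, -0.992, -0.001], [-0.002, 0.002, -1.0]]
wrist_force: [0.4, -0.7, 1.6]
gripper_width: 0.451
gripper_force: 0.0
```

```bash
python3 - <<'E'
from h import *
import pickle
c=capture('wrist'); pickle.dump(c,open('w.pkl','wb')); cv2.imwrite('pics/w.png',c['pixels'])
plan([.4585,.0476,.2],353.1)
f=200/np.tan(np.radians(c['fovy'])/2);K=np.array([[f,0,c['cx']],[0,f,c['cy']],[0,0,1]])
print(cv2.projectPoints(np.array([[.4585,.0476,.074],[.482,-.02,.074]]),np.array(c['rvec'],float),np.array(c['tvec'],float),K,None)[0])
E
```

```text
rot [ 0.0007  0.0008 -0.0061] shift cm [-0.05 -0.03  0.05] t 3.2333 q [ 26.1   8.2 -25.1   0.  -56.7  56.6]
[[[319.33334827 196.95829028]]

 [[398.75348756 159.00713465]]]
```

View pics/w.png

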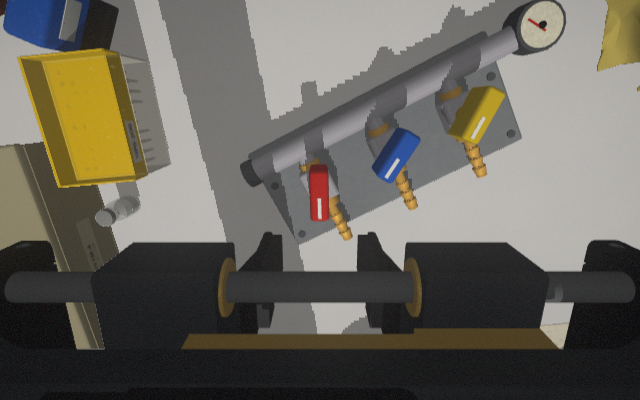

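In the wrist view the red bar is centred at about (319,193), against (319,197) predicted, and lies parallel to tool x. It sits between the fingers, and blue's nearest corner (374,175) is about 45 mm away. I'll shift 1.5 mm along the bar, descend and grip.

arm_command(
  deltas=[
    [0,0,0,0.1,0,3,0.1],
    [0,0,0,0.1,0,6,0.1],
    [0,0,0,0.1,0,9,0.1],
    [0,0,0,0.1,0,11.5,0.1],
    [0,0,0,0.1,0,13,0.1],
    [0,0,0,0.1,0,13.95,0.1],
    [0,0,0,0.1,0,13.95,0.1],
  ],
)

```text
time_s: 3.82
tcp_pos: [0.4591, 0.0463, 0.0599]
ee_rot: [[0.992, -0.127, -0.003], [-0.127, -0.992, -0.001], [-0.003, 0.002, -1.0]]
wrist_force: [-0.9, -0.2, 0.0]
gripper_width: 0.448
gripper_force: 0.0
```

arm_command(
  deltas=[
    [0,0,0,0,0,0,0.5],
    [0,0,0,0,0,0,1],
    [0,0,0,0,0,0,1],
    [0,0,0,0,0,0,1],
    [0,0,0,0,0,0,1],
    [0,0,0,0,0,0,1],
  ],
)

```text
time_s: 4.32
tcp_pos: [0.4607, 0.0476, 0.0619]
ee_rot: [[0.992, -0.125, 0.002], [-0.125, -0.992, 0.001], [0.002, -0.001, -1.0]]
wrist_force: [-1.4, 0.9, 4.9]
gripper_width: 0.186
gripper_force: 30.0
```

arm_command(
  deltas=[
    [0,0,0.1,0,0,0,1],
    [0,0,0.2,0,0,0,1],
    [0,0,0.3,0,0,0,1],
    [0,0,0.4,0,0,0,1],
    [0,0,0.5,0,0,0,1],
    [0,0,0.6,0,0,0,1],
    [0,0,0.7,0,0,0,1],
    [0,0,0.8,0,0,0,1],
  ],
)

```text
time_s: 4.98
tcp_pos: [0.4597, 0.0459, 0.0619]
ee_rot: [[0.598, -0.801, -0.002], [-0.801, -0.598, -0.002], [0.001, 0.003, -1.0]]
wrist_force: [-0.6, -7.0, 7.6]
gripper_width: 0.181
gripper_force: 30.0
```

```bash
python3 -c "
from h import *
plan([.4605,.0476,.06],289.5); s=sense(); print(s['wrist_force'],s['moment'])"
```

```text
rot [ 0.0025 -0.0015  0.3008] shift cm [-0.08 -0.17  0.19] t 4.9833 q [ 26.   19.6 -35.    0.2 -35.6  10.6]
[-0.55120115 -7.02657915  7.58105056] [-2.00294266  0.35155146  0.09326036]
```

arm_command(
  deltas=[
    [0,0,0.08,0,0,0,1],
    [0,0,0.16,0,0,0,1],
    [0,0,0.23,0,0,0,1],
    [0,0,0.28,0,0,0,1],
    [0,0,0.31,0,0,0,1],
    [0,0,0.34,0,0,0,1],
    [0,0,0.34,0,0,0,1],
  ],
)

```text
time_s: 5.57
tcp_pos: [0.459, 0.0455, 0.0619]
ee_rot: [[0.302, -0.953, -0.003], [-0.953, -0.302, -0.003], [0.002, 0.004, -1.0]]
wrist_force: [-2.8, -7.1, 9.0]
gripper_width: 0.183
gripper_force: 30.0
```

```bash
python3 -c "
from h import *
plan([.4605,.0476,.06],289.5); s=sense(); print(s['wrist_force'],s['moment'])"
```

```text
rot [ 0.004  -0.0023 -0.0334] shift cm [-0.15 -0.21  0.19] t 5.5667 q [ 26.   19.6 -35.1   0.2 -35.6  -8.6]
[-2.78023892 -7.0515802   9.01642994] [-2.03583919  0.7600813   0.56509046]
```

The moment about the vertical axis has risen from 0.09 to 0.57 N m, so the handle is at the stop. I'll push slightly further to confirm.

arm_command(
  deltas=[
    [0,0,0.03,0,0,0,1],
    [0,0,0.05,0,0,0,1],
    [0,0,0.05,0,0,0,1],
  ],
)

```text
time_s: 5.82
tcp_pos: [0.4589, 0.0458, 0.0618]
ee_rot: [[0.255, -0.967, -0.003], [-0.967, -0.255, -0.003], [0.002, 0.004, -1.0]]
wrist_force: [-2.1, -5.6, 9.1]
gripper_width: 0.195
gripper_force: 30.5
```

```bash
python3 -c "
from h import *
plan([.4605,.0476,.06],289.5); s=sense(); print(s['wrist_force'],s['moment'])"
```

```text
rot [ 0.004  -0.0022 -0.0826] shift cm [-0.14 -0.2   0.18] t 5.8167 q [ 26.   19.6 -35.1   0.2 -35.6 -11.4]
[-2.13365733 -5.64628418  9.07828023] [-1.60865753  0.93931773  0.60450959]
```

The opening grew from 0.183 to 0.195, so the pads are twisting on a bar that no longer turns: it is firmly stopped. I'll release and rise.

arm_command(
  deltas=[
    [0,0,0,0,0,0,0.1],
    [0,0,0,0,0,0,0.1],
    [0,0,0,0,0,0,0.1],
    [0,0,0,0,0,0,0.1],
    [0,0,0,0,0,-2,0.1],
    [0,0,0,0,0,-6,0.1],
    [0,0,0,0,0,-10,0.1],
    [0,0,0,0,0,-14,0.1],
  ],
)

```text
time_s: 6.48
tcp_pos: [0.4598, 0.0473, 0.2024]
ee_rot: [[0.252, -0.968, -0.001], [-0.968, -0.252, -0.0], [0.0, 0.001, -1.0]]
wrist_force: [-0.0, 0.9, -0.1]
gripper_width: 0.45
gripper_force: 0.0
```

```bash
python3 - <<'E'
from h import *
c=capture('wrist'); a=c['pixels'][60:280,180:540]; cv2.imwrite('pics/w2.png',cv2.resize(a,None,fx=2.2,fy=2.2,interpolation=cv2.INTER_CUBIC))
import pickle; pickle.dump(c,open('w2.pkl','wb'))
s=sense();print(s['tcp_pos'],s['wrist_force'],s['moment'],s['time_s'])
E
```

```text
[0.46485643 0.04853053 0.21115027] [ 1.21562056 -0.55505581  5.83852612] [ 0.0250487  -0.27442865  0.08342621] 6.5333
```

View pics/w2.png

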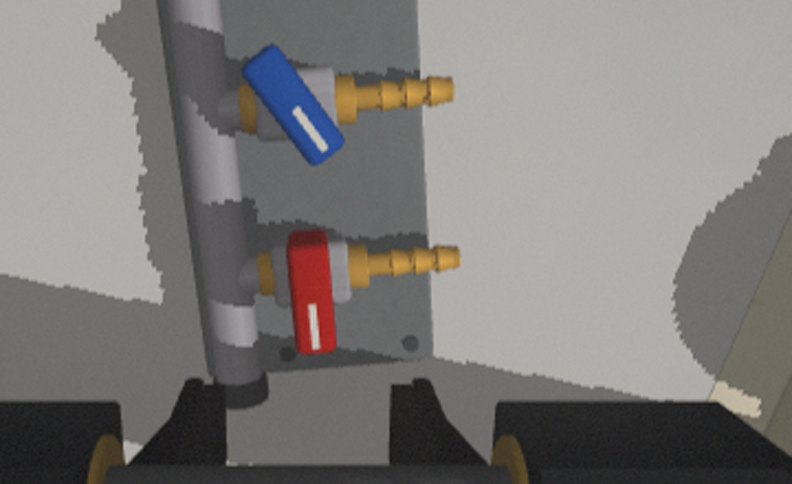

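The red bar looks square across its nozzle line, and blue and yellow look as they were. I'll check the angles numerically before handing in.

```bash
python3 - <<'E'
from h import *
import pickle
ang=lambda a,b: np.degrees(np.arctan2(*(b-a)[[1,0]]))%360
c=pickle.load(open('w2.pkl','rb')); P=lambda u,v: ray(c,180+u/2.2,60+v/2.2,.074)
r=(P(307,233),P(316,352)); b=(P(258,56),P(330,154))
print('red',ang(*r),'blue',ang(*b),'row',ang(sum(b)/2,sum(r)/2))
c=pickle.load(open('w.pkl','rb')); Q=lambda u,v: ray(c,u,v,.074)
print('blue before',ang(Q(410.5,133),Q(384,177.5)))
c=capture('top');k=capture('wrist')
o=pickle.load(open('top.pkl','rb'))['pixels'].astype(int);d=np.abs(o-c['pixels']).max(2)
cv2.imwrite('pics/top2.png',np.vstack([cv2.resize(x.astype(np.uint8)[210:270,290:390],None,fx=4.7,fy=4.7,interpolation=cv2.INTER_CUBIC) for x in (o,c['pixels'])]))
E
```

```text
red 108.8790024950874 blue 141.6808971122842 row 109.68218824671351
blue before 144.87864719306606
```

View pics/top2.png

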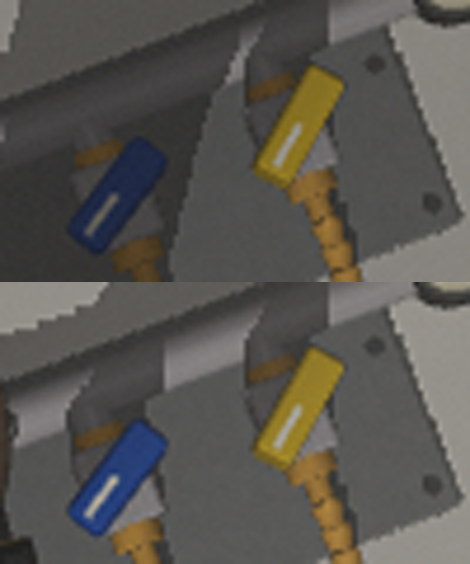

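The before and after views match: blue (about (117,195), then (117,477)) and yellow have not moved. The red bar is at 108.9° and the row at 109.7°, so the handle is square and against its stop. The gripper is clear above.

```bash
python3 -c "
from h import *
print(finish_job())"
```

```text
the job is handed in; nothing more can be done
None
```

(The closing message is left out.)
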